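# Free the valve tappets in firing order

### The arm

A 6-joint arm with a two-finger parallel gripper is mounted at the origin on the work surface. World frame = base frame: x ahead of the robot, y to its left, z up, the work surface at z = 0. Lengths are in m, angles in rad, forces in N, time in s.
With the tool pointing down it reaches from about 0.375 to 0.9 m from the base axis. Payload 3.1 kg.
Tool frame: the origin (TCP) lies between the finger pads; the fingertips stand 8 mm ahead of it and the grasp point (between the pads) lies 11 mm behind it; z points along the fingers, y is the line along which they close (so a half turn about z gives the same grasp; the last joint's range is limited). The gripper opens to 87 mm and grips with 3 to 60 N. Pads are 19 mm wide; open, the fingers measure 117 mm over their backs; the gripper's body (75 mm by 190 mm) begins 51 mm behind the grasp point.
Start: joints at [-0.178, 0.527, 1.433, -0, 1.181, -0.178], TCP at [0.625, 0, 0.231] pointing down, gripper open.
Joint ranges: [-3.08, 3.08], [-0.75, 2.2], [0.22, 2.44], [-1.43, 4.57], [0, 2.65], [-2.85, 2.85]. Speed limits (rad/s): [2.79, 2.79, 3.14, 3.14, 3.14, 3.14].

### API

Orientations are given as a unit quaternion [x, y, z, w].
In Python, from rig import robot gives the robot as it stands.
- The arm moves only by the tool move_arm, never from a script. Its argument "motion" is text: rows parted by semicolons, each of 5 numbers parted by spaces: the opening, from -1 (shut) to 1 (fully open), then the shift along the tool's x, y, z normalised to -1 to 1, where 1 is 0.2 m, then the turn about the tool's z normalised to -1 to 1, where 1 is pi rad. A call has 1 to 12 rows; each row is the pose to reach, as a shift and turn from the pose commanded when the call began, along the tool's axes at that moment, turning the shorter way round; what a row does not reach only later rows make up. A row lasts 1/12 s, in which the tool goes at most 41.7 mm and 7.16 degrees, less where a joint would pass 70% of its speed; a pose out of reach is approached as far as the arm can. A call with a number of a shift or a turn outside -1 to 1 is refused whole. A call with a gripper value outside its range is refused whole. The fingers move at their own pace and stop on an object; "newtons" is the grip in N (left out, the last holds). Time passes only in rows, so rows that repeat a pose let the fingers close. It gives the time, the measured TCP pose, the force, the opening and the grip force at its end, in the units of the state.
- robot.get_obs(): the state, without advancing time (a new reading comes with each control period).
- robot.camera(name): name is "scene" or "side" or "wrist"; returns (picture, depth): 420x560x3 uint8, red, green, blue; 420x560 float32, m along the optical axis (not along the pixel's ray), 0 where there is no reading.
- robot.camera_model(name): a dict with "mtx" (3x3 intrinsics, pixels), "D" ([k1, k2, p1, p2, k3] as OpenCV has them; the pictures are not rectified), "position" and "attitude" of the camera in the world. Camera axes: x right, y down, z forward; pixel columns grow to the right and rows downward; lengths in m; the calibration is good to about 2 mm. A picture is of the moment at which its call begins: read the wrist's pose just before it. camera_model takes no time and is no camera call; for the wrist camera it gives the pose at the moment of the call.
- robot.hand_in(): hands the job in; it is judged then, once.
The state is a dict: "time": time; "q": joint angles; "joint_velocities": joint speeds; "joint_torque": joint torques, N m; "position": TCP position; "tool_rot": TCP orientation; "ft_force": force on the tool from outside, world axes, zero at the start; "moment": the same for the moment, N m; "grip_width": finger opening in m; "grip_force": force on a finger pad.
Only numpy, scipy, OpenCV 4.12 (cv2) and the standard library are available. Lean on these libraries where they do the work, as an engineer would, in place of code of your own. Each camera call takes 0.05 s, during which the arm holds its last target. There are 200 camera calls.

### The job

The cylinder head on the tilted stand must have its four valves checked: lift the guard strip off the tappets and put it in the open crate (the one without dividers), leaving it there. Then press the four tappets one at a time in firing order 1-3-4-2, counting from the end with the coolant neck; push each gently all the way down until you feel its stop, hold it there for about half a second, and let it come right up before the next. Do not disturb the spanner or the screwdriver.

Things in the scene. Friction and masses are not known exactly. Their poses are not given: they have to be found in the camera images.
- casting: aluminium cylinder head, 130 x 290 x 60 mm, fixed on a green stand. Origin: centre of its upper face (deck), 125 mm above the bench. z: out of the deck, tilted 25 degrees from vertical towards the robot; y: along the tappets; x: up the slope, away from the robot. Four round steel tappets, 34 mm diameter, at x = 0, y = +90, +30, -30, -90 mm, tops 14 mm above the deck, move along -z
- saddle (a point): top of the middle one of three cam saddles between the tappets (casting y = -60, 0, +60 mm; 14 mm wide along y), 16 mm above the deck. A 6 mm lip on each saddle's low side (casting x = -27 to -21 mm) rises 9 mm more. Bolt heads 7 mm high line the deck's long edges
- tappet_a (a joint): depth (m) to which the tappet at casting y = +90 mm is pressed: 0 up. Each tappet has a solid stop of its own, between 6 and 10 mm down, to be felt. The four springs differ: the full stroke takes between 4 and 9 N; more than 50 N on a tappet damages its valve
- tappet_b (a joint): the same for the tappet at casting y = +30 mm
- tappet_c (a joint): the same for the tappet at casting y = -30 mm
- tappet_d (a joint): the same for the tappet at casting y = -90 mm
- neck: coolant neck: upright round housing, 60 mm diameter, with a dark 32 mm pipe on top that ends 172 mm above the bench, at one end of the head (casting y about +150 or -150 mm; the other end has only a flat round cover). Origin on the bench below its axis. Tappet 1 is the one nearest to the neck, tappet 4 the farthest
- guard: loose dark steel guard strip, 36 mm (x) x 190 mm (y) x 4 mm, 0.3 kg, lying across the cam saddles over the tappets and parallel to the deck. Origin: centre of its underside; z: square to the strip, upwards. On top, at its middle, a bail handle: bar 80 mm along y, 12 mm thick in x, from 28 to 42 mm above the underside, on two posts
- crate: open grey steel slatted crate without dividers, 250 mm (x) x 170 mm (y) x 80 mm high, wall and floor 5 mm, fixed to the bench on the left or right of the head. Origin: centre of its underside. (On the other side stands a lower tray, 50 mm high, with six compartments.)
- spanner: loose open-ended spanner lying on the bench near the robot
- screwdriver: loose screwdriver lying on the bench near the robot
Things that resemble listed ones, but are neither listed nor needed, are in the scene too. Of the things that look like the guard, the smaller one is meant.

How it is judged:
By the outcome, as a careful person would: the job done as asked, in the order asked, and still so for the second after the job is handed in, with the robot touching nothing.
It also fails if it takes over 72 s, if anything falls off the work surface, if the arm or the gripper's body presses on something with over 40 N, if the wrist force passes 120 N, or if a joint passes its speed limit or range.

## Working session

There is one attempt and no reset: what is moved stays moved. The work goes in short steps, Python scripts to look and compute and a tool call to move; the robot and the scene stay as the last step left them, time stands still between calls to the robot, and variables do not carry over. Pictures are saved under pics/ and viewed, at most 10 in all, crops included, and the job is handed in when it is done.

Besides the shell and the picture viewer there is one more tool, called after ">>>" by a JSON object that holds its "fn" and its "kwargs", one argument or row to a line. move_arm: Moves the arm, as the interface text tells. Its arguments: {"type":"object","properties":{"motion":{"type":"string"},"newtons":{"type":"number"}},"required":["motion"]}

```bash
ls; mkdir -p pics; cat > h.py <<'E'
import numpy as np, cv2
from scipy.spatial.transform import Rotation as R
from rig import robot
def snap(name,fn):
    m=robot.camera_model(name); im,d=robot.camera(name)
    cv2.imwrite(f'pics/{fn}.png',im[:,:,::-1]); np.savez(f'{fn}.npz',im=im,d=d,**{k:np.array(v) for k,v in m.items()})
    return im,d,m
def att(a):
    a=np.array(a,float)
    return a if a.shape==(3,3) else R.from_quat(a).as_matrix()
def cloud(fn):
    z=np.load(f'{fn}.npz'); d=z['d']; h,w=d.shape
    u,v=np.meshgrid(np.arange(w),np.arange(h))
    p=cv2.undistortPoints(np.stack([u,v],-1).reshape(-1,1,2).astype(np.float64),z['mtx'],z['D']).reshape(h,w,2)
    P=np.dstack([p*d[...,None],d])@att(z['attitude']).T+z['position']
    P[d==0]=np.nan
    return z['im'],P
E
python3 - <<'E'
from h import *
for n in ['scene','side','wrist']:
    im,d,m=snap(n,n+'0'); print(n,m['position'],m['attitude'])
print(robot.get_obs())
a=[cv2.imread(f'pics/{n}0.png') for n in ['scene','side']]
E
```

```text
pics
scene [0.77316222 0.56397553 0.8734836 ] [ 0.22449009  0.91211179 -0.33083518 -0.09057792]
side [0.40826633 0.85783691 0.68732392] [-0.01562606  0.88095832 -0.4726253   0.01713426]
wrist [0.62346844 0.08293811 0.38357005] [ 9.88218419e-01 -3.07860623e-04 -1.41396442e-03  1.53043337e-01]
{'time': 0.15, 'q': array([-1.78496853e-01,  5.28302110e-01,  1.43359817e+00, -3.51790672e-05,
        1.18142241e+00, -1.78489307e-01]), 'joint_velocities': array([ 0.00028153, -0.00147955, -0.00411011,  0.00160549, -0.00038727,
       -0.00072095]), 'joint_torque': array([ 9.14956272e-04, -4.40429199e+01, -1.76841742e+01,  6.33679633e-02,
        5.52540855e-02, -1.06930895e-04]), 'position': array([6.24446414e-01, 1.21469699e-04, 2.29769144e-01]), 'tool_rot': array([ 7.07104453e-01,  7.07108580e-01, -5.06705979e-04, -7.01262841e-04]), 'ft_force': array([ 0.0306178 , -0.792677  ,  0.11291715]), 'moment': array([-0.0280158 ,  0.01843296,  0.03527751]), 'grip_force': 0.0, 'grip_width': 0.08682283507624558}
```

View pics/scene0.png

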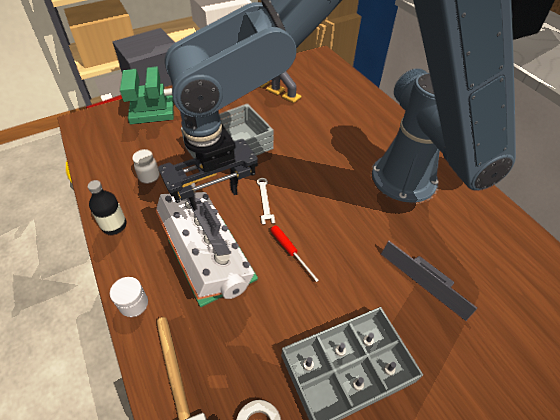

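View pics/side0.png

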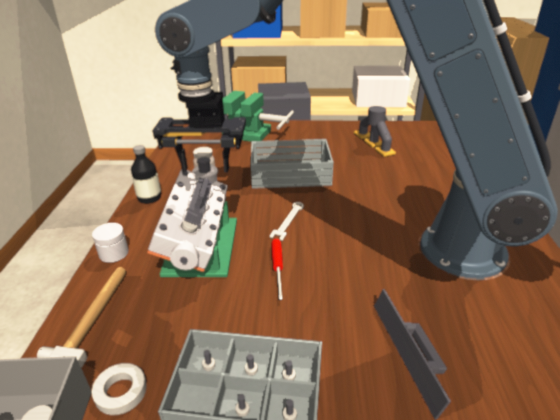

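View pics/wrist0.png

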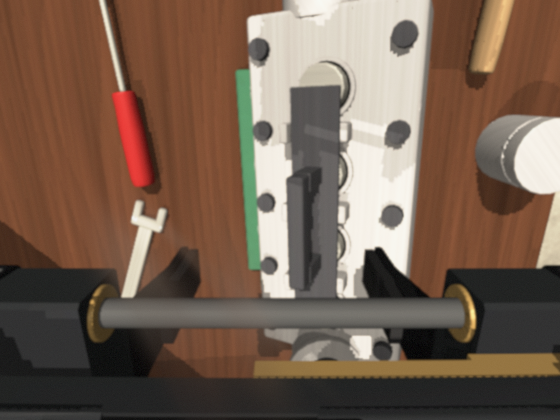

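The neck is at the far (−y) end of the head: wrist view (325,350), with the flat cover at the top (310,5). The guard lies along the tappets with its handle at about (303,230) in the wrist view. The crate is on the right at scene (245,130), and the larger lookalike strip is at scene (428,280). The divided tray at scene (350,360) is not the target.

```bash
cat > fit.py <<'E'
from h import *
P=[];C=[];S=[]
for k,n in enumerate(['scene0','side0','wrist0']):
    im,p=cloud(n); ok=np.isfinite(p[...,0]); P.append(p[ok]);C.append(im[ok]);S.append(np.full(ok.sum(),k))
P=np.vstack(P);C=np.vstack(C).astype(int);S=np.hstack(S)
bench=[np.median(P[(S==k)&(abs(P[:,2])<.01)&(P[:,0]>.3)&(P[:,0]<.8)][:,2]) for k in range(3)]; print('bench z',bench)
white=(C.min(1)>140)
reg=white&(P[:,0]>.5)&(P[:,0]<.85)&(abs(P[:,1])<.25)&(P[:,2]>.08)&(P[:,2]<.17)
for k in range(3):
    Q=P[reg&(S==k)]
    best=0
    rng=np.random.default_rng(0)
    for _ in range(400):
        t=Q[rng.choice(len(Q),3,False)]; n=np.cross(t[1]-t[0],t[2]-t[0]); 
        if np.linalg.norm(n)<1e-5: continue
        n/=np.linalg.norm(n); n*=np.sign(n[2])
        if abs(n[2]-np.cos(np.radians(25)))>.03: continue
        c=(abs((Q-t[0])@n)<.002).sum()
        if c>best: best=c;b=(n,t[0])
    n,o=b; I=Q[abs((Q-o)@n)<.003]; m=I.mean(0); n=np.linalg.svd(I-m,full_matrices=False)[2][2]; n*=np.sign(n[2])
    yaw=np.arctan2(-n[1],-n[0])
    r=cv2.minAreaRect(((I-m)@np.c_[np.array([np.cos(yaw)*n[2],np.sin(yaw)*n[2],np.hypot(n[0],n[1])]),[-np.sin(yaw),np.cos(yaw),0]]).astype(np.float32))
    ex=np.array([np.cos(yaw)*n[2],np.sin(yaw)*n[2],np.hypot(n[0],n[1])]); ey=np.array([-np.sin(yaw),np.cos(yaw),0])
    cen=m+ex*r[0][0]+ey*r[0][1]
    print(k,len(I),'tilt',np.degrees(np.arccos(n[2])),'yaw',np.degrees(yaw),'rect',np.array(r[1]),r[2],'centre',cen)
# crate
for k in range(2):
    q=P[(S==k)&(P[:,0]>.3)&(P[:,0]<.9)&(P[:,1]<-.15)&(P[:,1]>-.7)&(P[:,2]>.07)&(P[:,2]<.09)]
    if len(q)>20:
        print('crate',k,len(q),np.percentile(q,[1,99],0).round(3), cv2.minAreaRect(q[:,:2].astype(np.float32)))
E
python3 fit.py
```

```text
bench z [np.float64(0.0012772930727276144), np.float64(0.0007243444576544023), np.float64(-0.0001325740973159295)]
0 2418 tilt 25.089697382559855 yaw 1.5141514255948425 rect [0.12977847 0.30488434] 0.05605766177177429 centre [0.65952352 0.01234493 0.12653075]
1 2449 tilt 24.874502170904606 yaw 1.3525544730200278 rect [0.12991366 0.32135388] 0.4767119288444519 centre [0.65980967 0.00513824 0.12586018]
2 29536 tilt 24.834827057159632 yaw 1.7129767800869387 rect [0.12955073 0.287927  ] 0.016838977113366127 centre [0.65812721 0.00850044 0.12483872]
crate 0 906 [[ 0.313 -0.681  0.07 ]
 [ 0.892 -0.193  0.089]] ((0.6370569467544556, -0.4678247570991516), (0.6176454424858093, 0.44361841678619385), 12.454145431518555)
crate 1 1340 [[ 0.316 -0.683  0.07 ]
 [ 0.885 -0.194  0.089]] ((0.6367048025131226, -0.46869584918022156), (0.6175668835639954, 0.44920679926872253), 12.608105659484863)
```

```bash
cat > fit2.py <<'E'
from h import *
yaw=np.radians(1.6); o=np.array([.6585,.0085,.125]); 
Rc=R.from_euler('z',yaw).as_matrix()@R.from_euler('y',-25,degrees=True).as_matrix()
if __name__=='__main__':
    for n in ['scene0','side0','wrist0']:
        im,p=cloud(n); L=(p-o)@Rc; C=im.astype(int); dark=C.max(2)<110
        box=(abs(L[...,0])<.06)&(abs(L[...,1])<.13)
        for lo,hi,nm in [(.054,.062,'bar top'),(.0175,.0215,'strip top')]:
            q=L[box&dark&(L[...,2]>lo)&(L[...,2]<hi)&(abs(L[...,0])<.03)]
            if len(q)>20: print(n,nm,len(q),'med',np.median(q,0).round(4),'pct',np.percentile(q,[2,98],0).round(4).tolist(),cv2.minAreaRect(q[:,:2].astype(np.float32)))
        # neck
        for s in (-1,1):
            q=p[(np.abs(L[...,1]-s*.15)<.04)&(np.abs(L[...,0])<.08)&(p[...,2]>.155)&(p[...,2]<.18)]
            if len(q)>5: print(n,'neck side',s,len(q),np.median(q,0).round(3),np.percentile(q,[2,98],0).round(3).tolist())
        if n!='wrist0':
            v=(p[...,0]>.3)&(p[...,0]<.75)&(p[...,1]<-.17)&(p[...,1]>-.55)&(p[...,2]>.073)&(p[...,2]<.085)
            nl,lab,st,_=cv2.connectedComponentsWithStats(cv2.dilate(v.astype(np.uint8),np.ones((5,5))))
            for i in range(1,nl):
                q=p[v&(lab==i)]
                if len(q)>60: print(n,'crate?',len(q),st[i],np.percentile(q,[2,98],0).round(3).tolist(),cv2.minAreaRect(q[:,:2].astype(np.float32)))
E
python3 fit2.py
```

```text
scene0 bar top 83 med [ 0.0013 -0.0009  0.0581] pct [[-0.0063, -0.0474, 0.0543], [0.0047, 0.0292, 0.0609]] ((-0.001077817752957344, -0.009131580591201782), (0.07888901978731155, 0.011347760446369648), 89.28594970703125)
scene0 strip top 284 med [-0.004   0.0373  0.0205] pct [[-0.0184, -0.0993, 0.018], [0.0157, 0.0844, 0.0215]] ((-0.0024351999163627625, -0.008645594120025635), (0.03710602596402168, 0.18973156809806824), 0.2949891984462738)
scene0 neck side -1 9 [ 0.709 -0.116  0.156] [[0.705, -0.121, 0.155], [0.714, -0.109, 0.159]]
scene0 neck side 1 13 [0.703 0.125 0.156] [[0.701, 0.12, 0.155], [0.707, 0.131, 0.159]]
scene0 crate? 272 [217 102  58  43 791] [[0.313, -0.479, 0.073], [0.426, -0.306, 0.084]] ((0.37245994806289673, -0.392940878868103), (0.113148033618927, 0.17425213754177094), 4.766738414764404)
scene0 crate? 113 [130 148  25  20 400] [[0.695, -0.402, 0.074], [0.748, -0.35, 0.085]] ((0.7218286991119385, -0.376640260219574), (0.05453420430421829, 0.05753186345100403), 82.03092193603516)
side0 bar top 32 med [-0.0011  0.0053  0.0581] pct [[-0.0072, -0.0404, 0.0554], [0.0044
[... 663 characters left out ...]
03160095), (0.25091955065727234, 0.18012824654579163), 4.463890552520752)
wrist0 bar top 1765 med [-0.0014 -0.0059  0.0578] pct [[-0.0069, -0.0474, 0.0545], [0.0028, 0.0289, 0.0591]] ((-0.002262142486870289, -0.00983617827296257), (0.07976832985877991, 0.011006810702383518), 89.80565643310547)
wrist0 strip top 7057 med [0.0022 0.0333 0.02  ] pct [[-0.0189, -0.0754, 0.0186], [0.0143, 0.082, 0.0213]] ((-0.0033015310764312744, -0.022912807762622833), (0.037086497992277145, 0.21344968676567078), 0.25892162322998047)
wrist0 neck side -1 48 [ 0.711 -0.116  0.155] [[0.708, -0.122, 0.155], [0.713, -0.111, 0.157]]
wrist0 neck side 1 63 [0.704 0.124 0.156] [[0.702, 0.12, 0.155], [0.706, 0.128, 0.157]]
```

>>> {"fn": "move_arm", "kwargs": {
  "motion": "0 -0.005 0.05 0 -0.01;0 -0.005 0.05 0.05 -0.01;0 -0.005 0.05 0.1 -0.01;0 -0.005 0.05 0.17 -0.01;0 -0.005 0.05 0.22 -0.01;0 -0.005 0.05 0.27 -0.01;0 -0.005 0.05 0.31 -0.01;0 -0.005 0.05 0.33 -0.01;0 -0.005 0.05 0.33 -0.01",
  "newtons": 8
}}

```text
time: 0.9
position: [0.6342, -0.0009, 0.1631]
tool_rot: [0.696, 0.718, -0.001, -0.001]
ft_force: [0.2, -0.5, 1.1]
grip_width: 0.0442
grip_force: 0.0
```

>>> {"fn": "move_arm", "kwargs": {
  "motion": "-1 0 0 0 0;-1 0 0 0 0;-1 0 0 0 0;-1 0 0 0 0;-1 0 0 0 0;-1 0 0 0 0",
  "newtons": 8
}}

```text
time: 1.4
position: [0.6351, -0.001, 0.1649]
tool_rot: [0.696, 0.718, 0.0, 0.0]
ft_force: [-0.2, 0.3, -0.5]
grip_width: 0.0156
grip_force: 8.0
```

>>> {"fn": "move_arm", "kwargs": {
  "motion": "-1 0 0 -0.03 0;-1 0 0 -0.06 0;-1 0 0 -0.1 0;-1 0 0 -0.15 0;-1 0 0 -0.2 0;-1 0 0 -0.2 0",
  "newtons": 10
}}

```text
time: 1.9
position: [0.6367, -0.0012, 0.2077]
tool_rot: [0.696, 0.718, 0.002, 0.002]
ft_force: [2.3, 0.4, -1.9]
grip_width: 0.0152
grip_force: 10.0
```

>>> {"fn": "move_arm", "kwargs": {
  "motion": "-1 0 0 -0.1 0;-1 0 0 -0.2 0;-1 0 0 -0.2 0;-1 0 0 -0.2 0;-1 0 0 -0.2 0;-1 0 0 -0.2 0",
  "newtons": 30
}}

```text
time: 2.4
position: [0.6339, -0.0008, 0.243]
tool_rot: [0.696, 0.718, -0.001, -0.001]
ft_force: [-0.1, 0.5, -2.8]
grip_width: 0.0141
grip_force: 30.0
```

```bash
python3 -c "
from h import *
snap('side','side1'); snap('scene','scene1'); print(robot.get_obs())
a=[cv2.imread(f'pics/{n}.png') for n in ['side1','scene1']]
cv2.imwrite('pics/l1.png',np.hstack([cv2.resize(a[0][60:300,120:360],(400,400)),cv2.resize(a[1][100:320,130:350],(400,400))]))"
```

```text
{'time': 2.5, 'q': array([-1.77284403e-01,  5.28358598e-01,  1.39256620e+00,  2.20698261e-05,
        1.22357596e+00, -2.08645825e-01]), 'joint_velocities': array([ 0.0024269 ,  0.00038215, -0.00547767,  0.0004793 ,  0.0011567 ,
       -0.00038551]), 'joint_torque': array([ 1.80136197e-02, -4.62885261e+01, -1.90729380e+01,  6.56766468e-02,
        4.29281930e-02, -2.27660266e-04]), 'position': array([ 0.63414284, -0.00084269,  0.2430193 ]), 'tool_rot': array([ 0.69593434,  0.71810395, -0.00080331, -0.00121205]), 'ft_force': array([-0.22226641,  0.6152862 , -2.91630059]), 'moment': array([ 0.00644964,  0.00774307, -0.01115943]), 'grip_force': 29.99908536672592, 'grip_width': 0.014128733496810956}
```

View pics/l1.png

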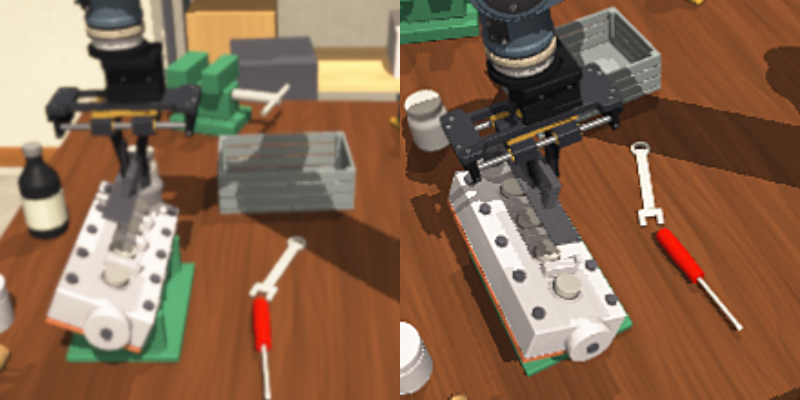

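The guard is held clear of the saddles and the crate is unobstructed in both views. Next I measure how it hangs and refine the crate's position.

```bash
python3 - <<'E'
from h import *
for n in ['side1','scene1']:
    im,p=cloud(n); C=im.astype(int)
    v=(C.max(2)<110)&(abs(p[...,0]-.635)<.05)&(abs(p[...,1])<.12)&(p[...,2]>.18)&(p[...,2]<.235)
    q=p[v]; print(n,len(q))
    s=q[(abs(q[:,1]+.001)>.055)]
    if len(s)>20:
        m=np.median(s,0); n_=np.linalg.svd(s-s.mean(0),full_matrices=False)[2]; print(m.round(3),np.percentile(s,[3,97],0).round(3).tolist(),n_.round(2).tolist())
    for lo,hi in [(.073,.085),(.002,.012)]:
        c=(p[...,0]>.29)&(p[...,0]<.6)&(p[...,1]<-.27)&(p[...,1]>-.5)&(p[...,2]>lo)&(p[...,2]<hi)&(abs(C.max(2)-C.min(2))<25)
        q=p[c]; print(lo,len(q),np.percentile(q,[2,98],0).round(3).tolist(),cv2.minAreaRect(q[:,:2].astype(np.float32)) if len(q)>10 else '')
o=robot.get_obs(); print(o['position'])
E
```

```text
side1 401
[0.643 0.072 0.22 ] [[0.629, -0.086, 0.214], [0.658, 0.091, 0.226]] [[-0.02, 1.0, -0.0], [-0.92, -0.02, -0.4], [0.4, 0.01, -0.92]]
0.073 512 [[0.316, -0.477, 0.073], [0.566, -0.294, 0.083]] ((0.4417625665664673, -0.3865584433078766), (0.24663293361663818, 0.17592748999595642), 4.476876258850098)
0.002 558 [[0.324, -0.485, 0.002], [0.558, -0.295, 0.012]] ((0.44643160700798035, -0.39045292139053345), (0.25601619482040405, 0.19268962740898132), 4.892079830169678)
scene1 590
[0.646 0.072 0.221] [[0.629, -0.079, 0.214], [0.662, 0.093, 0.228]] [[-0.11, 0.99, -0.03], [-0.92, -0.11, -0.38], [-0.39, -0.01, 0.92]]
0.073 290 [[0.313, -0.478, 0.073], [0.444, -0.305, 0.084]] ((0.3800737261772156, -0.3912229537963867), (0.12874075770378113, 0.17391201853752136), 4.686020374298096)
0.002 457 [[0.322, -0.479, 0.002], [0.566, -0.297, 0.011]] ((0.4459167718887329, -0.38708585500717163), (0.2558344304561615, 0.22055411338806152), 4.844122409820557)
[ 0.63414284 -0.00084269  0.2430193 ]
```

>>> {"fn": "move_arm", "kwargs": {
  "motion": "-1 -0.08 -0.04 0 0.02;-1 -0.2 -0.1 0 0.05;-1 -0.32 -0.17 0 0.08;-1 -0.44 -0.23 0 0.11;-1 -0.56 -0.3 0 0.14;-1 -0.68 -0.36 0 0.17;-1 -0.8 -0.43 0 0.2;-1 -0.88 -0.47 0 0.23;-1 -0.93 -0.49 0 0.24;-1 -0.94 -0.5 0 0.24",
  "newtons": 30
}}

```text
time: 3.33
position: [0.5405, -0.1938, 0.2441]
tool_rot: [0.912, 0.411, -0.0, 0.0]
ft_force: [0.5, 1.1, -2.2]
grip_width: 0.0144
grip_force: 30.0
```

```bash
cat > go.py <<'E'
from h import *; import sys
# shift (tool units) from current pose to target xyz [yaw of tool x in deg]
t=np.array(list(map(float,sys.argv[1:4]))); o=robot.get_obs(); M=R.from_quat(o['tool_rot']).as_matrix()
yaw=np.degrees(np.arctan2(M[1,0],M[0,0])); c,s=np.cos(np.radians(yaw)),np.sin(np.radians(yaw))
A=np.array([[c,s,0],[s,-c,0],[0,0,-1]])
print('t',o['time'],'pos',o['position'].round(4),'yaw',yaw.round(2),'ft',o['ft_force'].round(2),'grip',o['grip_width'],'shift',(A@(t-o['position'])/.2).round(4))
if len(sys.argv)>4: print('turn',-(float(sys.argv[4])-yaw)/180)
E
python3 go.py .443 -.382 .243 4.6
```

```text
t 3.3333 pos [ 0.5405 -0.1938  0.2441] yaw 48.5 ft [ 0.52  1.13 -2.21] grip 0.014367390932544601 shift [-1.0277  0.2584  0.0053]
turn 0.24387342943378715
```

>>> {"fn": "move_arm", "kwargs": {
  "motion": "-1 -0.1 0.03 0 0.03;-1 -0.25 0.06 0 0.06;-1 -0.4 0.1 0 0.1;-1 -0.55 0.14 0 0.14;-1 -0.7 0.18 0 0.17;-1 -0.82 0.21 0 0.2;-1 -0.92 0.24 0 0.23;-1 -0.98 0.26 0 0.244;-1 -1 0.26 0 0.244;-1 -1 0.26 0 0.244"
}}

```text
time: 4.17
position: [0.4477, -0.3762, 0.2442]
tool_rot: [0.999, 0.042, -0.0, -0.001]
ft_force: [0.7, 0.4, -2.5]
grip_width: 0.0146
grip_force: 30.0
```

```bash
python3 go.py .443 -.382 .041 4.6; python3 - <<'E'
from h import *
snap('side','side2')
im,p=cloud('side2'); C=im.astype(int)
t=robot.get_obs()['position']
v=(C.max(2)<110)&(np.hypot(p[...,0]-t[0],p[...,1]-t[1])<.12)&(p[...,2]>.18)&(p[...,2]<.24)
s=p[v&(abs(p[...,0]-t[0])>.055)]; print(len(s)); print((np.percentile(s,[3,50,97],0)-t).round(3).tolist(),np.linalg.svd(s-s.mean(0),full_matrices=False)[2].round(2).tolist())
E
```

```text
t 4.1667 pos [ 0.4477 -0.3762  0.2442] yaw 4.79 ft [ 0.68  0.38 -2.45] grip 0.014624387121128986 shift [-0.0261  0.0269  1.0162]
turn 0.0010546946812233966
83
[[-0.088, -0.033, -0.031], [-0.07, -0.016, -0.025], [0.083, 0.006, -0.018]] [[-1.0, -0.08, -0.01], [0.08, -0.93, 0.35], [-0.04, 0.35, 0.94]]
```

>>> {"fn": "move_arm", "kwargs": {
  "motion": "-1 -0.02 0.02 0.1 0;-1 -0.02 0.02 0.25 0;-1 -0.02 0.02 0.4 0;-1 -0.02 0.02 0.55 0;-1 -0.02 0.02 0.68 0;-1 -0.02 0.02 0.8 0;-1 -0.02 0.02 0.88 0;-1 -0.02 0.02 0.93 0;-1 -0.02 0.02 0.96 0;-1 -0.02 0.02 0.98 0;-1 -0.02 0.02 0.98 0"
}}

```text
time: 5.13
position: [0.4445, -0.3804, 0.0486]
tool_rot: [0.999, 0.041, 0.0, 0.0]
ft_force: [-0.7, -0.0, -2.1]
grip_width: 0.0146
grip_force: 30.0
```

>>> {"fn": "move_arm", "kwargs": {
  "motion": "-1 0 0 0.01 0;-1 0 0 0.02 0;-1 0 0 0.03 0;-1 0 0 0.03 0"
}}

```text
time: 5.47
position: [0.444, -0.3809, 0.0428]
tool_rot: [0.999, 0.041, 0.0, 0.0]
ft_force: [0.3, -0.2, -2.4]
grip_width: 0.0144
grip_force: 30.0
```

>>> {"fn": "move_arm", "kwargs": {
  "motion": "-1 0 0 0.01 0;-1 0 0 0.01 0;0.5 0 0 0.01 0;0.5 0 0 0.01 0;0.5 0 0 0.01 0;0.5 0 0 0.01 0;0.5 0 0 0.01 0;0.5 0 0 0.01 0;0.5 0 0 0.01 0"
}}

```text
time: 6.22
position: [0.444, -0.3806, 0.0407]
tool_rot: [0.999, 0.041, -0.0, -0.0]
ft_force: [0.7, 0.5, -0.4]
grip_width: 0.0533
grip_force: 0.0
```

```bash
python3 - <<'E'
from h import *
snap('side','side3');snap('scene','scene3'); o=robot.get_obs(); print(o['position'],o['ft_force'],o['grip_width'])
a=[cv2.imread(f'pics/{n}.png') for n in ['side3','scene3']]
cv2.imwrite('pics/l3.png',np.hstack([cv2.resize(a[0][90:230,200:400],(400,280)),cv2.resize(a[1][60:200,150:350],(400,280))]))
E
```

```text
[ 0.44394208 -0.38048388  0.0405784 ] [-0.26350713  1.20782819  0.11385057] 0.05987072685021028
```

View pics/l3.png

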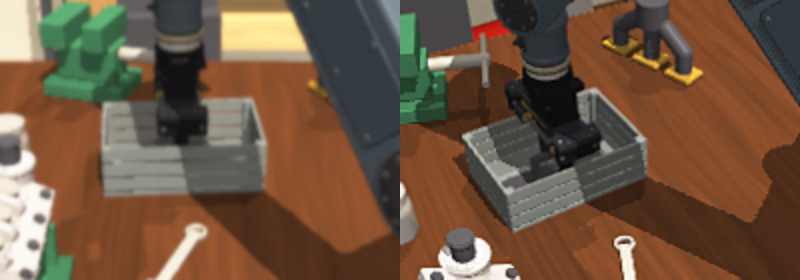

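The guard lies inside the crate and the fingers are open around the handle. Now I retreat straight up.

>>> {"fn": "move_arm", "kwargs": {
  "motion": "0.5 0 0 -0.05 0;0.5 0 0 -0.15 0;0.5 0 0 -0.3 0;-1 0 0 -0.5 0;-1 0 0 -0.7 0;-1 0 0 -0.85 0;-1 0 0 -0.95 0;-1 0 0 -1 0;-1 0 0 -1 0"
}}

```text
time: 7.07
position: [0.4449, -0.3817, 0.2437]
tool_rot: [0.999, 0.041, 0.002, 0.002]
ft_force: [0.2, 0.3, -1.0]
grip_width: 0.033
grip_force: 0.0
```

```bash
python3 go.py .648 -.082 .24 1.6; python3 - <<'E'
from h import *
snap('scene','scene4');snap('side','side4');snap('wrist','wrist4')
cv2.imwrite('pics/l4.png',np.hstack([cv2.imread(f'pics/{n}4.png')[::1,::1] for n in ['side','wrist']])[:,:,:])
a=cv2.imread('pics/l4.png'); cv2.imwrite('pics/l4.png',cv2.resize(a,(800,300)))
# guard in crate & tappet check
im,p=cloud('scene4');
from fit2 import Rc,o
L=(p-o)@Rc
for y in (.09,.03,-.03,-.09):
    q=L[(np.hypot(L[...,0],L[...,1]-y)<.022)&(L[...,2]>.011)&(L[...,2]<.0175)]
    print(y,len(q),cv2.minEnclosingCircle(q[:,:2].astype(np.float32)) if len(q)>5 else '',np.median(q,0).round(4))
C=im.astype(int); q=p[(C.max(2)<100)&(abs(p[...,0]-.443)<.14)&(abs(p[...,1]+.388)<.09)&(p[...,2]<.07)]
print(len(q),np.percentile(q,[3,97],0).round(3).tolist())
E
```

```text
t 7.0667 pos [ 0.4449 -0.3817  0.2437] yaw 4.69 ft [ 0.2   0.26 -1.02] grip 0.03297479798319905 shift [ 1.1344 -1.4104  0.0186]
turn 0.017168225096731857
0.09 128 ((-5.682518531102687e-05, 0.08559107780456543), 0.017369279637932777) [0.002  0.0857 0.0147]
0.03 118 ((-0.0009621966164559126, 0.030062217265367508), 0.021413912996649742) [0.0018 0.0268 0.0153]
-0.03 116 ((0.0008035734063014388, -0.029856983572244644), 0.02112443745136261) [ 0.0021 -0.0319  0.0152]
-0.09 106 ((0.0008569358615204692, -0.0898897647857666), 0.021359097212553024) [ 0.0018 -0.0927  0.0154]
2112 [[0.318, -0.474, 0.001], [0.572, -0.305, 0.067]]
```

View pics/l4.png

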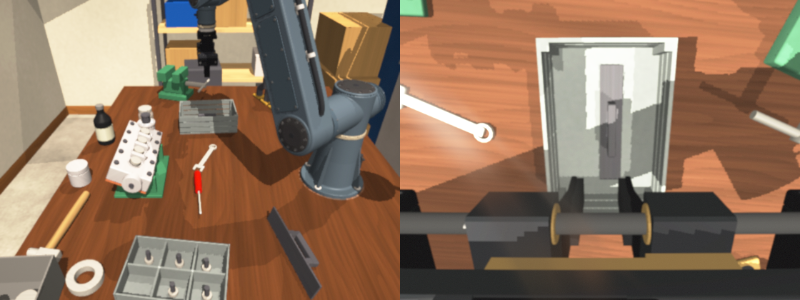

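The guard lies flat inside the crate, about (610,120) in the right half. The tappets are now exposed on the head in the left half. Next I go above tappet 1, the one at the neck end.

>>> {"fn": "move_arm", "kwargs": {
  "motion": "-1 0.05 -0.06 0 0;-1 0.13 -0.16 0 0;-1 0.22 -0.27 0 0;-1 0.32 -0.4 0 0;-1 0.42 -0.52 0 0.01;-1 0.5 -0.62 0 0.017;-1 0.58 -0.72 0 0.017;-1 0.66 -0.82 0 0.017;-1 0.74 -0.92 0 0.017;-1 0.8 -1 0 0.017;-1 0.8 -1 0 0.017",
  "newtons": 20
}}

```text
time: 8.13
position: [0.5877, -0.1644, 0.2379]
tool_rot: [1.0, 0.016, -0.002, -0.002]
ft_force: [-0.1, 0.5, 0.0]
grip_width: 0.0009
grip_force: 0.0
```

```bash
python3 go.py .648 -.083 .165 1.6
```

```text
t 8.1333 pos [ 0.5877 -0.1644  0.2379] yaw 1.84 ft [-0.07  0.5   0.01] grip 0.000886403565584044 shift [ 0.3146 -0.397   0.3643]
turn 0.0013427710792784462
```

>>> {"fn": "move_arm", "kwargs": {
  "motion": "-1 0.1 -0.13 0 0;-1 0.2 -0.26 0 0;-1 0.28 -0.36 0 0;-1 0.31 -0.4 0.02 0;-1 0.31 -0.4 0.1 0;-1 0.31 -0.4 0.2 0;-1 0.31 -0.4 0.28 0;-1 0.31 -0.4 0.33 0;-1 0.31 -0.4 0.35 0;-1 0.31 -0.4 0.35 0;-1 0.31 -0.4 0.35 0"
}}

```text
time: 9.05
position: [0.6469, -0.0873, 0.1705]
tool_rot: [1.0, 0.014, -0.0, 0.0]
ft_force: [0.0, 0.1, -0.1]
grip_width: 0.0005
grip_force: 0.0
```

```bash
python3 go.py .648 -.083 .15 1.6; python3 - <<'E'
from h import *
snap('side','side5');snap('wrist','wrist5')
a=cv2.imread('pics/side5.png')[100:290,120:270]; b=cv2.imread('pics/wrist5.png')
cv2.imwrite('pics/l5.png',np.hstack([cv2.resize(a,(380,480)),cv2.resize(b,(420,480))]))
E
```

```text
t 9.05 pos [ 0.6469 -0.0873  0.1705] yaw 1.58 ft [ 0.05  0.08 -0.06] grip 0.0005003075633077205 shift [ 0.0062 -0.0214  0.1027]
turn -0.00010071946091730035
```

View pics/l5.png

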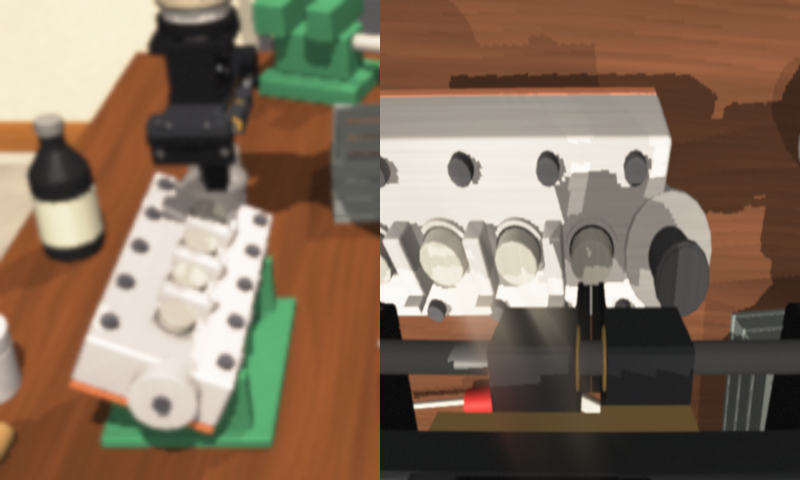

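The fingertips are lined up over the tappet nearest the neck: right view, tappet at (592,250) with the neck at (680,265) beside it. I descend to just above contact.

>>> {"fn": "move_arm", "kwargs": {
  "motion": "-1 0.005 -0.02 0.03 0;-1 0.005 -0.02 0.06 0;-1 0.005 -0.02 0.085 0;-1 0.005 -0.02 0.1 0;-1 0.005 -0.02 0.1 0"
}}

```text
time: 9.57
position: [0.647, -0.0823, 0.1493]
tool_rot: [1.0, 0.014, -0.001, -0.0]
ft_force: [-0.2, -0.3, -0.8]
grip_width: 0.0004
grip_force: 0.0
```

>>> {"fn": "move_arm", "kwargs": {
  "motion": "-1 0.002 0 0.005 0;-1 0.005 0 0.01 0;-1 0.007 0 0.015 0;-1 0.009 0 0.02 0;-1 0.011 0 0.023 0;-1 0.011 0 0.023 0"
}}

```text
time: 10.07
position: [0.6501, -0.0827, 0.1463]
tool_rot: [1.0, 0.014, 0.0, 0.0]
ft_force: [-1.4, 0.4, 2.7]
grip_width: 0.0004
grip_force: 1.3
```

>>> {"fn": "move_arm", "kwargs": {
  "motion": "-1 0.002 0 0.005 0;-1 0.004 0 0.009 0;-1 0.006 0 0.014 0;-1 0.006 0 0.014 0"
}}

```text
time: 10.4
position: [0.6514, -0.0826, 0.1434]
tool_rot: [1.0, 0.014, 0.0, 0.0]
ft_force: [-1.5, 0.2, 5.6]
grip_width: 0.0008
grip_force: 2.4
```

>>> {"fn": "move_arm", "kwargs": {
  "motion": "-1 0.002 0 0.005 0;-1 0.004 0 0.009 0;-1 0.004 0 0.009 0;-1 0.004 0 0.009 0"
}}

```text
time: 10.73
position: [0.6521, -0.0826, 0.1418]
tool_rot: [1.0, 0.014, 0.0, 0.0]
ft_force: [-1.6, 0.7, 6.1]
grip_width: 0.0004
grip_force: 3.1
```

>>> {"fn": "move_arm", "kwargs": {
  "motion": "-1 0.002 0 0.004 0;-1 0.003 0 0.007 0;-1 0.003 0 0.007 0;-1 0.003 0 0.007 0"
}}

```text
time: 11.07
position: [0.6527, -0.0825, 0.1407]
tool_rot: [1.0, 0.014, 0.0, 0.0]
ft_force: [-2.3, 0.1, 6.9]
grip_width: 0.0004
grip_force: 3.6
```

>>> {"fn": "move_arm", "kwargs": {
  "motion": "-1 0.002 0 0.004 0;-1 0.003 0 0.007 0;-1 0.003 0 0.007 0;-1 0.003 0 0.007 0"
}}

```text
time: 11.4
position: [0.6528, -0.0825, 0.1405]
tool_rot: [1.0, 0.014, -0.0, 0.0]
ft_force: [-5.3, -0.3, 13.6]
grip_width: 0.0005
grip_force: 6.7
```

>>> {"fn": "move_arm", "kwargs": {
  "motion": "-1 0 0 0 0;-1 0 0 0 0;-1 0 0 0 0;-1 0 0 0 0;-1 -0.02 0 -0.045 0;-1 -0.04 0 -0.09 0;-1 -0.04 0 -0.17 0;-1 -0.04 -0.15 -0.17 0;-1 -0.04 -0.33 -0.17 0;-1 -0.04 -0.5 -0.17 0;-1 -0.04 -0.6 -0.17 0;-1 -0.04 -0.6 -0.17 0"
}}

```text
time: 12.4
position: [0.6406, 0.042, 0.1721]
tool_rot: [1.0, 0.016, -0.001, -0.001]
ft_force: [-0.8, 0.4, -0.2]
grip_width: 0.0006
grip_force: 0.0
```

```bash
python3 go.py .6437 .038 .150 1.6; python3 - <<'E'
from h import *
from fit2 import Rc,o
snap('side','side6'); im,p=cloud('side6'); L=(p-o)@Rc
for y in (.09,.03,-.03,-.09):
    q=L[(np.hypot(L[...,0],L[...,1]-y)<.012)&(L[...,2]<.03)]
    print(y,len(q),np.median(q,0).round(4))
E
```

```text
t 12.4 pos [0.6406 0.042  0.1721] yaw 1.88 ft [-0.77  0.45 -0.23] grip 0.0005776041127241861 shift [0.0147 0.0204 0.1105]
turn 0.0015439958960657345
0.09 161 [0.0016 0.0947 0.0054]
0.03 57 [0.0006 0.0315 0.0142]
-0.03 3 [-0.01   -0.0314  0.0147]
-0.09 17 [-0.0066 -0.0894  0.015 ]
```

```bash
python3 - <<'E'
from h import *
from fit2 import Rc,o
for n in ['scene0','wrist0','side4','scene4','side5','side6']:
    im,p=cloud(n); L=(p-o)@Rc
    for y in (.09,.03):
        v=(np.hypot(L[...,0],L[...,1]-y)<.012)&(L[...,2]<.03); q=L[v]
        print(n,y,len(q),np.percentile(q[:,2],[10,50,90]).round(4) if len(q) else '')
    if n=='side6': print(np.percentile(np.argwhere(np.hypot(L[...,0],L[...,1]-.09)<.012),[0,100],0))
E
```

```text
scene0 0.09 112 [-0.1216  0.0145  0.0205]
scene0 0.03 61 [0.0196 0.0215 0.0258]
wrist0 0.09 966 [0.0128 0.0142 0.0201]
wrist0 0.03 697 [0.0193 0.0202 0.0242]
side4 0.09 166 [-0.1252  0.0049  0.0151]
side4 0.03 58 [0.0124 0.0143 0.0158]
scene4 0.09 92 [-0.1232  0.014   0.0161]
scene4 0.03 69 [0.0104 0.0151 0.0167]
side5 0.09 163 [-0.1259  0.0056  0.0145]
side5 0.03 58 [0.0112 0.0144 0.0156]
side6 0.09 161 [-0.1255  0.0054  0.0149]
side6 0.03 57 [0.012  0.0142 0.0154]
[[  0. 167.]
 [272. 287.]]
```

>>> {"fn": "move_arm", "kwargs": {
  "motion": "-1 0.013 0 0.03 0;-1 0.013 0 0.06 0;-1 0.013 0 0.09 0;-1 0.013 0 0.11 0;-1 0.013 0 0.11 0;-1 0.018 0 0.12 0;-1 0.022 0 0.13 0;-1 0.026 0 0.138 0;-1 0.03 0 0.146 0;-1 0.03 0 0.146 0;-1 0.03 0 0.146 0"
}}

```text
time: 13.37
position: [0.6475, 0.0369, 0.1438]
tool_rot: [1.0, 0.014, -0.0, 0.0]
ft_force: [-4.1, -3.2, 4.4]
grip_width: 0.0005
grip_force: 2.9
```

>>> {"fn": "move_arm", "kwargs": {
  "motion": "-1 0.002 0 0.004 0;-1 0.004 0 0.009 0;-1 0.004 0 0.009 0;-1 0.004 0 0.009 0"
}}

```text
time: 13.7
position: [0.6483, 0.037, 0.1421]
tool_rot: [1.0, 0.014, -0.0, 0.0]
ft_force: [-4.3, -2.1, 6.8]
grip_width: 0.0003
grip_force: 3.7
```

>>> {"fn": "move_arm", "kwargs": {
  "motion": "-1 0.002 0 0.004 0;-1 0.003 0 0.007 0;-1 0.003 0 0.007 0;-1 0.003 0 0.007 0"
}}

```text
time: 14.03
position: [0.6487, 0.037, 0.1411]
tool_rot: [1.0, 0.014, -0.0, 0.001]
ft_force: [-5.2, -2.6, 7.9]
grip_width: 0.0003
grip_force: 4.6
```

>>> {"fn": "move_arm", "kwargs": {
  "motion": "-1 0.001 0 0.003 0;-1 0.002 0 0.005 0;-1 0.002 0 0.005 0;-1 0.002 0 0.005 0"
}}

```text
time: 14.37
position: [0.6488, 0.037, 0.1409]
tool_rot: [1.0, 0.014, -0.001, 0.001]
ft_force: [-7.3, -2.8, 12.8]
grip_width: 0.0004
grip_force: 6.8
```

>>> {"fn": "move_arm", "kwargs": {
  "motion": "-1 0 0 0.002 0;-1 0 0 0.002 0;-1 0 0 0.002 0;-1 0 0 0.002 0;-1 -0.02 0 -0.045 0;-1 -0.04 0 -0.09 0;-1 -0.04 0 -0.17 0;-1 -0.04 -0.1 -0.17 0;-1 -0.04 -0.2 -0.17 0;-1 -0.04 -0.3 -0.17 0;-1 -0.04 -0.3 -0.17 0;-1 -0.04 -0.3 -0.17 0"
}}

```text
time: 15.37
position: [0.64, 0.0987, 0.1731]
tool_rot: [1.0, 0.015, 0.001, -0.0]
ft_force: [0.2, 0.1, -0.2]
grip_width: 0.0001
grip_force: 0.0
```

```bash
python3 go.py .642 .098 .150 1.6
```

```text
t 15.3667 pos [0.64   0.0987 0.1731] yaw 1.74 ft [ 0.21  0.05 -0.16] grip 5.5818959513698327e-05 shift [0.0097 0.004  0.1153]
turn 0.0007982827016108516
```

>>> {"fn": "move_arm", "kwargs": {
  "motion": "-1 0.014 0 0.03 0;-1 0.014 0 0.06 0;-1 0.014 0 0.09 0;-1 0.014 0 0.11 0;-1 0.014 0 0.113 0;-1 0.018 0 0.122 0;-1 0.022 0 0.131 0;-1 0.026 0 0.14 0;-1 0.031 0 0.149 0;-1 0.031 0 0.149 0;-1 0.031 0 0.149 0"
}}

```text
time: 16.28
position: [0.6458, 0.0972, 0.1436]
tool_rot: [1.0, 0.014, -0.0, 0.0]
ft_force: [-2.3, -1.4, 1.8]
grip_width: 0.0004
grip_force: 1.7
```

>>> {"fn": "move_arm", "kwargs": {
  "motion": "-1 0.002 0 0.004 0;-1 0.004 0 0.009 0;-1 0.004 0 0.009 0;-1 0.004 0 0.009 0"
}}

```text
time: 16.62
position: [0.6466, 0.0972, 0.1416]
tool_rot: [1.0, 0.014, -0.0, 0.0]
ft_force: [-3.3, -2.9, 3.7]
grip_width: 0.0004
grip_force: 2.3
```

>>> {"fn": "move_arm", "kwargs": {
  "motion": "-1 0.002 0 0.004 0;-1 0.003 0 0.007 0;-1 0.003 0 0.007 0;-1 0.003 0 0.007 0"
}}

```text
time: 16.95
position: [0.6473, 0.0973, 0.1402]
tool_rot: [1.0, 0.014, -0.0, 0.0]
ft_force: [-3.3, -2.8, 4.2]
grip_width: 0.0006
grip_force: 2.7
```

>>> {"fn": "move_arm", "kwargs": {
  "motion": "-1 0.002 0 0.004 0;-1 0.003 0 0.007 0;-1 0.003 0 0.007 0;-1 0.003 0 0.007 0"
}}

```text
time: 17.28
position: [0.6475, 0.0973, 0.1397]
tool_rot: [1.0, 0.014, -0.001, 0.0]
ft_force: [-6.6, -3.6, 8.6]
grip_width: 0.0004
grip_force: 5.3
```

>>> {"fn": "move_arm", "kwargs": {
  "motion": "-1 0.002 0 0.003 0;-1 0.002 0 0.005 0;-1 0.002 0 0.005 0;-1 0.002 0 0.005 0"
}}

```text
time: 17.62
position: [0.6476, 0.0973, 0.1395]
tool_rot: [1.0, 0.014, -0.001, 0.0]
ft_force: [-7.4, -3.1, 13.5]
grip_width: 0.0003
grip_force: 7.5
```

>>> {"fn": "move_arm", "kwargs": {
  "motion": "-1 0 0 0.001 0;-1 0 0 0.001 0;-1 -0.02 0 -0.045 0;-1 -0.04 0 -0.09 0;-1 -0.04 0 -0.17 0;-1 -0.04 0.15 -0.17 0;-1 -0.04 0.33 -0.17 0;-1 -0.04 0.5 -0.17 0;-1 -0.04 0.6 -0.17 0;-1 -0.04 0.6 -0.17 0;-1 -0.04 0.6 -0.17 0"
}}

```text
time: 18.53
position: [0.6449, -0.0234, 0.1718]
tool_rot: [1.0, 0.013, 0.001, -0.001]
ft_force: [0.4, 0.1, 0.6]
grip_width: 0.0003
grip_force: 0.0
```

```bash
python3 go.py .645 -.023 .150 1.6
```

```text
t 18.5333 pos [ 0.6449 -0.0234  0.1718] yaw 1.47 ft [0.43 0.1  0.56] grip 0.00034928768304378456 shift [ 0.0006 -0.002   0.1092]
turn -0.0007455188483505484
```

>>> {"fn": "move_arm", "kwargs": {
  "motion": "-1 0.011 0 0.03 0;-1 0.011 0 0.06 0;-1 0.011 0 0.09 0;-1 0.011 0 0.106 0;-1 0.011 0 0.106 0;-1 0.015 0 0.115 0;-1 0.019 0 0.124 0;-1 0.023 0 0.133 0;-1 0.028 0 0.142 0;-1 0.028 0 0.142 0;-1 0.028 0 0.142 0"
}}

```text
time: 19.45
position: [0.6494, -0.0222, 0.1435]
tool_rot: [1.0, 0.014, -0.0, -0.0]
ft_force: [-0.9, 1.3, 2.9]
grip_width: 0.0009
grip_force: 1.1
```

>>> {"fn": "move_arm", "kwargs": {
  "motion": "-1 0.002 0 0.004 0;-1 0.004 0 0.009 0;-1 0.004 0 0.009 0;-1 0.004 0 0.009 0"
}}

```text
time: 19.78
position: [0.6502, -0.0223, 0.1416]
tool_rot: [1.0, 0.014, -0.0, -0.0]
ft_force: [-1.3, 3.1, 2.7]
grip_width: 0.0004
grip_force: 1.5
```

>>> {"fn": "move_arm", "kwargs": {
  "motion": "-1 0.002 0 0.004 0;-1 0.003 0 0.007 0;-1 0.003 0 0.007 0;-1 0.003 0 0.007 0"
}}

```text
time: 20.12
position: [0.6509, -0.0223, 0.1402]
tool_rot: [1.0, 0.014, -0.0, -0.0]
ft_force: [-1.9, 3.4, 3.4]
grip_width: 0.0005
grip_force: 1.7
```

>>> {"fn": "move_arm", "kwargs": {
  "motion": "-1 0.002 0 0.004 0;-1 0.003 0 0.007 0;-1 0.003 0 0.007 0;-1 0.003 0 0.007 0"
}}

```text
time: 20.45
position: [0.6515, -0.0224, 0.1388]
tool_rot: [1.0, 0.014, 0.0, -0.0]
ft_force: [-1.7, 2.1, 3.7]
grip_width: 0.0005
grip_force: 2.0
```

>>> {"fn": "move_arm", "kwargs": {
  "motion": "-1 0.002 0 0.003 0;-1 0.002 0 0.005 0;-1 0.002 0 0.005 0;-1 0.002 0 0.005 0"
}}

```text
time: 20.78
position: [0.6517, -0.0223, 0.1384]
tool_rot: [1.0, 0.014, -0.0, -0.0]
ft_force: [-3.1, 2.8, 6.5]
grip_width: 0.0003
grip_force: 3.6
```

>>> {"fn": "move_arm", "kwargs": {
  "motion": "-1 0.002 0 0.004 0;-1 0.003 0 0.007 0;-1 0.003 0 0.007 0;-1 0.003 0 0.007 0;-1 0.003 0 0.007 0"
}}

```text
time: 21.2
position: [0.6519, -0.0222, 0.1381]
tool_rot: [1.0, 0.014, -0.0, -0.0]
ft_force: [-6.0, 3.9, 13.0]
grip_width: 0.0004
grip_force: 6.8
```

>>> {"fn": "move_arm", "kwargs": {
  "motion": "-1 0 0 0 0;-1 0 0 0 0;-1 -0.02 0 -0.045 0;-1 -0.04 0 -0.09 0;-1 -0.04 0 -0.2 0;-1 -0.04 0 -0.35 0;-1 -0.04 0 -0.5 0;-1 -0.04 0 -0.6 0;-1 -0.04 0 -0.6 0;-1 -0.04 0 -0.6 0"
}}

```text
time: 22.03
position: [0.6454, -0.0237, 0.2578]
tool_rot: [1.0, 0.014, 0.002, 0.001]
ft_force: [0.3, -0.3, 0.1]
grip_width: 0.0003
grip_force: 0.0
```

```bash
python3 - <<'E'
from h import *
snap('side','side9');snap('scene','scene9');print(robot.get_obs()['position'],robot.get_obs()['time'])
cv2.imwrite('pics/l9.png',cv2.resize(np.hstack([cv2.imread(f'pics/{n}9.png') for n in ['side','scene']]),(800,300)))
E
```

```text
[ 0.64360781 -0.02308443  0.2549483 ] 22.1333
```

View pics/l9.png

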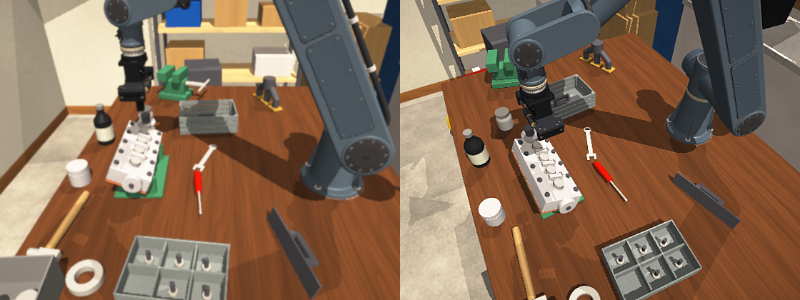

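The robot is clear of everything, all the tappets are up, and the spanner and screwdriver lie where they were. I hand in.

```bash
python3 -c "
from rig import robot
print(robot.hand_in())"
```

```text
the job is handed in; nothing more can be done
None
```

The job is handed in at about 22 s of the 72 s allowed, result not shown: the guard strip is in the open crate, and the tappets were pressed 1-3-4-2 from the neck end, each to a felt stop at about 15 N, held roughly half a second or slightly more, and let up; the spanner and screwdriver were not touched.

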